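Try a push lock on the bench block and stock or reject it

ROBOT

A 7-joint arm with a two-finger parallel gripper is mounted at the origin on the work surface. World frame = base frame: x ahead of the robot, y to its left, z up, the work surface at z = 0. Lengths are in mm, angles in rad, forces in N, time in s.
With the tool pointing down it reaches from about 400 to 900 mm from the base axis. Payload 5.5 kg.
Tool frame: the origin (TCP) lies midway between the tips of the shut fingers; the grasp point (between the pads) lies 19 mm behind it; z points along the fingers, y is the line along which they close (so a half turn about z gives the same grasp; the last joint's range is limited). The gripper opens to 85 mm and grips with 20 to 120 N. Pads are 22 mm wide; open, the fingers measure 114 mm over their backs; the gripper's body (76 mm by 85 mm) begins 54 mm behind the grasp point. The pads swing forward as they close: fully open they stand 13 mm farther back than shut.
Start: joints at [-1.023, 0.501, -0.427, 1.55, 0.221, 1.138, -0.21], TCP at [182.589, 623.828, 231.31] pointing down, gripper open.
Joint ranges: [-2.88, 2.88], [-0.31, 2.03], [-1.54, 1.56], [0.2, 2.42], [-1.41, 4.55], [0.19, 2.02], [-2.57, 2.57]. Speed limits (rad/s): [2.57, 2.57, 3.14, 3.14, 3.14, 3.14, 3.14].

INTERFACE

Orientations are given as a rotation vector (axis times angle).
In Python, from cell import observe, optics, job gives the robot as it stands.
- The arm moves only by the shell command python3 -m handwheel 'ROWS' [OPENING]. ROWS is JSON, a list of rows, each a list of 2 entries, a list of its own where there are three numbers: the shift along the tool's x, y, z in units of 0.3 m (1.0 is 0.3 m), then the turn, a rotation vector about the tool's x, y, z in units of 60 degrees (1.0 is 60 degrees). A call has 1 to 8 rows; each row shifts and turns the commanded pose from where the row before left it, along the tool's axes as they then stand; what a row does not reach is not made up. A row lasts 1/10 s, in which the tool goes at most 50 mm and 8.59 degrees, less where a joint would pass 70% of its speed; a pose out of reach is approached as far as the arm can. A call with a number of a shift or a turn outside -1 to 1 is refused whole. A call with a gripper value outside its range is refused whole. OPENING is the opening, from 0 (shut) to 1 (fully open), set as the call begins (- or left out, the last holds). The fingers move at their own pace and stop on an object; the grip force is fixed at half the most. Time passes only in rows, so rows that do not move let the fingers close. It gives the time, the measured TCP pose, the force, the opening and the grip force at its end, in the units of the state.
- observe(): the state, without advancing time (a new reading comes with each control period).
- optics.capture(name): name is "scene" or "top"; returns a dict with "frame" (420x560x3 uint8, red, green, blue), "fx", "fy", "cx", "cy" (pixels), "extrinsics" (4x4, takes a point from world to camera coordinates). Camera axes: x right, y down, z forward; pixel columns grow to the right and rows downward; lengths in mm; the calibration is good to about 2 mm. A picture is of the moment at which its call begins. There is no depth.
- job.hand_in(): hands the job in; it is judged then, once.
The state is a dict: "time": time; "joint_positions": joint angles; "joint_vel": joint speeds; "joint_efforts": joint torques, N m; "position": TCP position; "tool_rot": TCP orientation; "contact_force": force on the tool from outside, world axes, zero at the start; "ft_torque": the same for the moment, N m; "finger_gap": opening from 0.0 (shut) to 1.0 (fully open); "grip_force": force on a finger pad.
Only numpy, scipy, OpenCV 4.12 (cv2) and the standard library are available. Lean on these libraries where they do the work, as an engineer would, in place of code of your own. Each camera call takes 0.05 s, during which the arm holds its last target. There are 200 camera calls.

TASK

Try the push lock that stands on the steel bench block: with the closed fingertips push its plunger slowly straight down through its stroke, and stop at once, without forcing it, if it stiffens to well over its usual 3 N (10 N or more) before it is home. A lock whose plunger goes home and stays in belongs upright in the free hole of the wooden stock rack, fully seated; one that binds goes into the round reject tin. Leave the other things on the bench where they are.

Things in the scene. Friction and masses are not known exactly. Their poses are not given: they have to be found in the camera images.
- lock_centre (a point): The lock under trial, loose, upright on the bench block: bright metal, 0.22 to 0.38 kg. Base plate 36 (x) by 64 (y) by 4 mm, case 26 (x) by 40 (y) by 30 mm on it, then a 3 mm collar 25 mm across, then the plunger. This point: on the axis, 19 mm above the plate's underside, 15 mm below the case's top. z up, y along the plate. Grip the case across x (26 mm), tips above the plate, 20 to 60 N.
- lock: The same lock; origin on its axis at the plate's underside, the face that seats. Below it a spigot 14 mm in diameter hangs 12 mm into the block's hole. The plunger's bolt (8 mm in diameter) comes out below the spigot as the plunger goes in: plunger home, it reaches 24.5 mm below the plate. Lift the lock 30 mm or more before moving it sideways.
- plunger_top (a point): Centre of the top face of the lock's plunger, a steel cylinder 19 mm in diameter with a keyway. Untouched it stands 52 mm above the underside of the plate (33 mm above lock_centre).
- plunger (a joint): Plunger travel, m: 0 out, 0.014 home (top 1 mm above the collar). A spring pushes it out: a sound lock takes 2 to 4 N; at about 12 mm a catch snaps in and it stays at 12.5 to 14; let go earlier it springs out. A faulty one (over half, same look) runs on something inside at an unknown 4 to 7 mm and then climbs 5 to 7 N per mm: 10 to 15 N is proof; over 22 N before home spoils it.
- block_seat (a point): Centre of the top of the fixed steel bench block, 80 (x) by 70 (y) by 40 mm high, with an 18 mm hole right through, in which the lock stands; 40 mm above the table.
- rack_free (a point): Mouth of the free hole of the fixed wooden stock rack, in its top, 42 mm above the table: 18 mm, right through, 2 mm chamfer. The rack is 64 (x) by 168 (y) by 42 mm high; its other hole, 82 mm away towards +y of this frame, holds a lock of the same kind, plate along y. A seated lock's plate lies flat on the rack; any yaw is good.
- tin_floor (a point): Centre of the inner floor of the fixed round reject tin, 3 mm above the table: open on top, 172 mm outside diameter, 3 mm wall, 45 mm high. An old brass cylinder (62 by 37 by 17 mm high) lies in it towards +x of this frame, its near edge about 40 mm from the centre, its length along y; it may be touched.
- stock_lock: Bystander: the lock already in the rack, same size, plunger home; stays put.
- padlock: Bystander: brass padlock standing upright, 20 by 40 by 61 mm high.
- pin_jar: Bystander: small glass jar of pins, 44 mm across, 50 mm high.
- oil_bottle: Bystander: white oil bottle, 40 mm across, 105 mm high.
- screwdriver: Bystander: screwdriver lying on the bench.
- brush: Bystander: brush lying on the bench.
- rim_cylinder: Bystander: brass lock cylinder lying on the bench, 62 by 37 by 17 mm high.
- spool: Bystander: small dark steel bobbin, 32 mm across, 25 mm high.
Not all that is in view belongs to the job. What is shaped like the part that bears tin_floor but orange or purple is not meant.

How it is judged (in metres and radians):
On the way:
1. the plunger has been tried with the fingertips while the lock stood on the bench block: it went home, or it was felt to bind part way (over 7.5 N between 3 and 11 mm, pushed slower than 30 mm/s) (horizontal distance between lock and block_seat below 0.008 m and (value of joint plunger above 0.0118 m or (contact force between plunger and the fingers above 7.5 N and velocity of joint plunger below 0.03 m/s and value of joint plunger between 0.003 and 0.011 m))), for 0.03 s.
At the end, for the whole second after the job is handed in: plunger home (over 11.8 mm in) and lock seated in the rack's free hole (within 6 mm of its axis and 3 mm of its top, tilt under 0.08 rad), or plunger not home (under 11.5 mm) and lock in the tin (centre within 78 mm of its axis, under 48 mm above its floor); at rest (((value of joint plunger above 0.0118 m and horizontal distance between lock and rack_free below 0.006 m and z of lock in the frame of rack_free between -0.003 and 0.003 m and angle between lock's own z axis and vertical below 0.08 rad and linear speed of lock below 0.02 m/s and angular speed of lock below 0.3 rad/s) or (value of joint plunger below 0.0115 m and horizontal distance between lock_centre and tin_floor below 0.078 m and z of lock_centre in the frame of tin_floor between 0 and 0.048 m and linear speed of lock below 0.02 m/s and angular speed of lock below 0.3 rad/s))); the robot touches nothing.
It fails at once if the plunger is forced: pushed with more than 22 N before it is home (contact force between plunger and the fingers above 22 N and value of joint plunger below 0.0115 m).
It fails at once if the lock is leaned on with more than 60 N (contact force between plunger and the fingers above 60 N).
It fails at once if another thing on the bench is moved more than 20 mm (distance of any of stock_lock, padlock, pin_jar, oil_bottle, screwdriver, brush, rim_cylinder, spool from where it was at the start of the episode above 0.02 m).
It also fails if it takes over 64 s, if anything falls off the work surface, if the arm or the gripper's body presses on something with over 40 N, if the wrist force passes 120 N, or if a joint passes its speed limit or range.

## Working session

There is one attempt and no reset: what is moved stays moved. The work goes in short steps, Python scripts to look and compute and a shell command to move; the robot and the scene stay as the last step left them, time stands still between calls to the robot, and variables do not carry over. Pictures are saved under pics/ and viewed, at most 10 in all, crops included, and the job is handed in when it is done.

```bash
ls; mkdir -p pics
python3 - <<'E'
from cell import observe, optics
import cv2,numpy as np
print(observe())
for n in("scene","top"):
    c=optics.capture(n); cv2.imwrite(f"pics/{n}0.png",c["frame"][:,:,::-1]); print(n,c["fx"],c["fy"],c["cx"],c["cy"],c["extrinsics"])
E
```

```text
pics
{'time': 0.0, 'joint_positions': array([-1.02277021,  0.50189085, -0.42678031,  1.55144484,  0.2207495 ,
        1.138299  , -0.21025867]), 'joint_vel': array([-9.83828492e-05, -1.71821069e-05,  7.84359647e-04,  1.16215082e-03,
       -2.91688298e-04,  9.20960201e-04,  1.16029245e-03]), 'joint_efforts': array([ 2.36848709e-04, -5.69515228e+01, -5.81657007e+00, -2.80943048e+01,
        1.05349644e-02,  1.18648153e-02, -5.34639980e-06]), 'position': array([182.4798328 , 623.13141221, 230.23356041]), 'tool_rot': array([-4.45735940e-01, -3.10940567e+00,  3.07320379e-03]), 'contact_force': array([ 0.2022062 , -0.15955537,  0.49028487]), 'ft_torque': array([ 0.01056475,  0.02014257, -0.00449573]), 'grip_force': 0.0, 'finger_gap': 1.0011156126383711}
scene 429.29648433136055 429.29648433136055 270.740390175576 209.54389446931242 [[ 2.72018022e-01  9.62065985e-01 -2.08623007e-02 -5.75847920e+01]
 [ 6.25125979e-01 -1.93149539e-01 -7.56247821e-01 -3.01175797e+02]
 [-7.31589849e-01  1.92671470e-01 -6.53952596e-01  1.51850565e+03]
 [ 0.00000000e+00  0.00000000e+00  0.00000000e+00  1.00000000e+00]]
top 496.6778538811461 496.6778538811461 278.2934912488386 209.34066233085633 [[-9.09712773e-03 -9.99957696e-01 -1.35993560e-03 -8.86799462e+01]
 [-9.92904627e-01  9.19419966e-03 -1.18557447e-01  5.85681336e+02]
 [ 1.18564935e-01  2.71754116e-04 -9.92946264e-01  1.23865530e+03]
 [ 0.00000000e+00  0.00000000e+00  0.00000000e+00  1.00000000e+00]]
```

View pics/scene0.png

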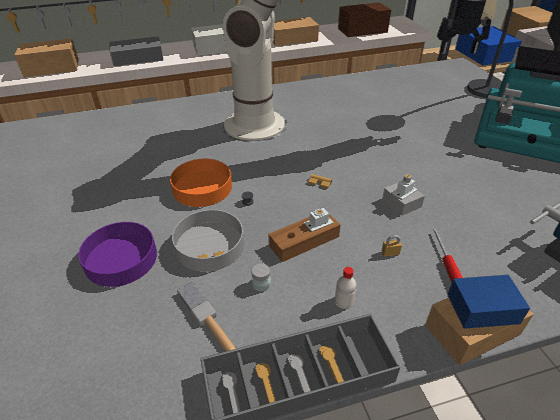

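View pics/top0.png

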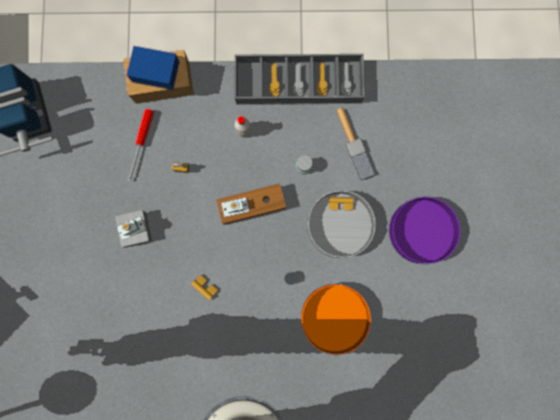

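The scene and top views show these positions in the top image: lock on its block at (131,228), rack at (252,204) with its free hole near (266,200), and grey tin at (342,224). The orange and purple bowls are decoys. Next I'll enlarge crops.

Run:
```python
import cv2,numpy as np
t=cv2.imread("pics/top0.png");s=cv2.imread("pics/scene0.png")
f=lambda im,x,y,w,h,k:cv2.resize(im[y:y+h,x:x+w],None,fx=k,fy=k,interpolation=cv2.INTER_CUBIC)
a=f(t,105,200,50,50,6);b=f(t,210,180,80,50,6)   # 300x300, 480x300
c=f(s,375,165,50,50,6);d=f(s,265,200,80,50,6)
cv2.imwrite("pics/crop.png",np.vstack([np.hstack([a,b]),np.hstack([c,d])]))
```

```text
(no output)
```

View pics/crop.png

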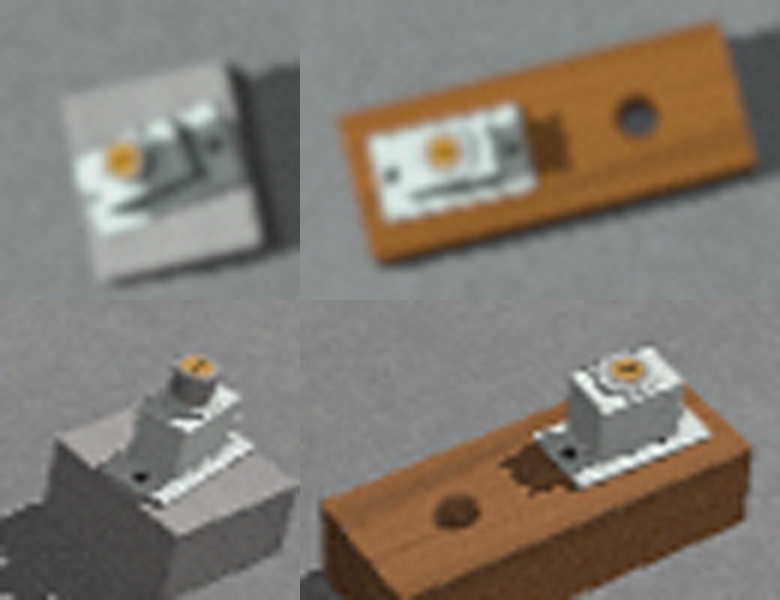

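The crop shows the plunger top at about (125.5,226.2) in top and (408,175.9) in scene. The free hole is at about (266,199) in top and (291.2,235.3) in scene. The lock's plate is rotated roughly 22° in the image.

```bash
cat > h.py <<'E'
from cell import observe, optics, job
import numpy as np
from scipy.spatial.transform import Rotation as Ro
T=dict(k=(496.678,278.293,209.341),E=np.array([[-9.09712773e-03,-9.99957696e-01,-1.35993560e-03,-8.86799462e+01],[-9.92904627e-01,9.19419966e-03,-1.18557447e-01,5.85681336e+02],[1.18564935e-01,2.71754116e-04,-9.92946264e-01,1.23865530e+03]]))
S=dict(k=(429.296,270.740,209.544),E=np.array([[2.72018022e-01,9.62065985e-01,-2.08623007e-02,-5.75847920e+01],[6.25125979e-01,-1.93149539e-01,-7.56247821e-01,-3.01175797e+02],[-7.31589849e-01,1.92671470e-01,-6.53952596e-01,1.51850565e+03]]))
def w(c,u,v,z):
    f,cx,cy=c["k"];R=c["E"][:,:3];t=c["E"][:,3]
    d=R.T@np.array([(u-cx)/f,(v-cy)/f,1]);o=-R.T@t
    return (o+d*(z-o[2])/d[2]).round(1)
def rows(target,yaw=None):
    """shift in tool axes /300 to target; yaw = wanted direction (deg, world) of tool y; returns turn/60deg"""
    s=observe();R=Ro.from_rotvec(s["tool_rot"]).as_matrix();p=s["position"]
    y=np.degrees(np.arctan2(R[1,1],R[0,1]));print("pos",p.round(1),"tool y dir",y.round(1),"z",R[:,2].round(3),"F",s["contact_force"].round(1),"gap",round(s["finger_gap"],3),"t",s["time"])
    print("shift units",(R.T@(np.array(target)-p)/300).round(3))
    if yaw is not None:
        dy=(yaw-y+90)%180-90;print("turn about tool z units",round(-dy/60,3))
E
python3 - <<'E'
from h import *
print("plunger",w(T,125.4,226.1,92),w(S,408,175.9,92))
print("hole",w(T,266,199.2,42),w(S,291.2,235.3,42))
print("stock plunger",w(T,234.1,205.2,80),w(S,319.6,211.8,80))
print("tin",w(T,342.5,224,45))
cr=[w(T,105+x/6,200+y/6,44) for x,y in((75,158),(108,235),(208,103),(245,180))]
print("plate",cr,np.degrees([np.arctan2(*(b-a)[1::-1]) for a,b in((cr[2],cr[0]),(cr[3],cr[1]))]))
print("plate mean",np.mean(cr,0))
r=[w(T,210+(x-300)/6,180+y/6,42) for x,y in((340,118),(715,22))];print("rack yaw",np.degrees(np.arctan2(*(r[0]-r[1])[1::-1])))
p=w(S,408,175.9,92);rows(p+[0,0,60],-68+0)
E
```

```text
plunger [540.3 279.2  92. ] [539.7 280.7  92. ]
hole [610.4 -62.9  42. ] [612.6 -61.4  42. ]
stock plunger [590.8  15.2  80. ] [592.4  16.6  80. ]
tin [ 544.7 -256.4   45. ]
plate [array([544.1, 314.1,  44. ]), array([511.4, 299.2,  44. ]), array([567. , 258.4,  44. ]), array([534.1, 242. ,  44. ])] [112.34908604 111.64580878]
plate mean [539.15  278.425  44.   ]
rack yaw 104.02782257152722
pos [182.5 623.2 230.3] tool y dir 73.7 z [-0.001 -0.002 -1.   ] F [ 0.3 -0.7 -0.3] gap 0.997 t 0.1
shift units [-1.463 -0.761  0.262]
turn about tool z units -0.639
```

```bash
python3 -m handwheel '[[[-0.14,-0.073,0],[0,0,0]],[[-0.14,-0.073,0],[0,0,0]],[[-0.14,-0.073,0],[0,0,0]],[[-0.14,-0.073,0],[0,0,0]],[[-0.14,-0.073,0],[0,0,0]],[[-0.14,-0.073,0],[0,0,0]],[[-0.14,-0.073,0],[0,0,0]],[[-0.14,-0.073,0],[0,0,0]]]' 0
python3 -m handwheel '[[[0,0,0],[0,0,0.14]],[[0,0,0],[0,0,0.14]],[[0,0,0],[0,0,0.14]],[[0,0,0],[0,0,0.14]],[[0,0,0],[0,0,0.14]],[[0,0,0],[0,0,0.14]],[[0,0,0],[0,0,0]]]'
python3 -c "
from h import *
rows([540,280,130],22)"
```

```text
time: 0.9
position: [456.8, 359.5, 231.0]
tool_rot: [-0.446, -3.109, 0.001]
contact_force: [1.0, -0.3, -0.3]
finger_gap: 0.006
grip_force: 0.0
time: 1.6
position: [455.5, 361.1, 230.8]
tool_rot: [-1.729, -2.623, 0.002]
contact_force: [1.2, 0.3, 0.1]
finger_gap: -0.001
grip_force: 0.0
pos [455.5 361.1 230.8] tool y dir 23.2 z [-0.001 -0.001 -1.   ] F [1.2 0.3 0.1] gap -0.001 t 1.6
shift units [-0.359  0.153  0.336]
turn about tool z units 0.02
```

```bash
python3 -m handwheel '[[[-0.12,0.051,0.04],[0,0,0.02]],[[-0.12,0.051,0.06],[0,0,0]],[[-0.119,0.051,0.06],[0,0,0]],[[0,0,0.1],[0,0,0]],[[0,0,0.076],[0,0,0]],[[0,0,0],[0,0,0]],[[0,0,0],[0,0,0]]]'
python3 - <<'E'
from h import *
import cv2
rows([540,280,92],22)
o=[]
for n,(x,y,W,H),c in(("top",(105,200,60,60),T),("scene",(375,140,60,80),S)):
    f=optics.capture(n)["frame"][:,:,::-1];o.append(cv2.resize(f[y:y+60 if n=="top" else y+80,x:x+W],(390,390 if n=="top" else 520),interpolation=cv2.INTER_CUBIC))
o[0]=cv2.copyMakeBorder(o[0],0,130,0,0,cv2.BORDER_CONSTANT)
cv2.imwrite("pics/push.png",np.hstack(o))
E
```

```text
time: 2.3
position: [539.1, 279.5, 130.4]
tool_rot: [-1.751, -2.607, 0.001]
contact_force: [-0.4, 0.2, 0.1]
finger_gap: 0.0
grip_force: 0.0
pos [539.1 279.5 130.4] tool y dir 22.2 z [-0.001 -0.    -1.   ] F [-0.4  0.2  0.1] gap 0.0 t 2.3
shift units [0.    0.004 0.128]
turn about tool z units 0.004
```

View pics/push.png

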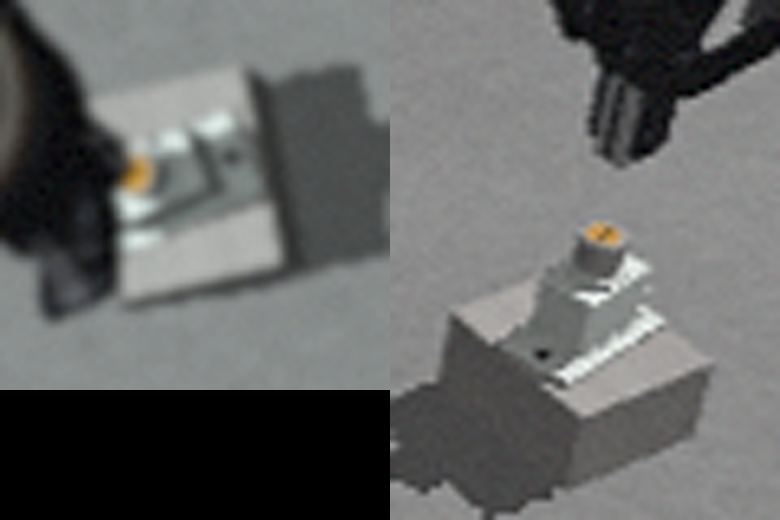

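The scene view has the fingertips above the plunger: tip at (410.1,164.6), which matches its projection. Descending.

```bash
python3 -m handwheel '[[[0,0.004,0.03],[0,0,0]],[[0,0,0.04],[0,0,0]],[[0,0,0.03],[0,0,0]],[[0,0,0.01],[0,0,0]],[[0,0,0.003],[0,0,0]],[[0,0,0],[0,0,0]]]'
for i in 1 2; do python3 -m handwheel '[[[0,0,0.003],[0,0,0]],[[0,0,0.003],[0,0,0]],[[0,0,0],[0,0,0]]]' | grep -E 'pos|force: \['; done
```

```text
time: 3.0
position: [540.5, 279.8, 96.4]
tool_rot: [-1.755, -2.606, 0.0]
contact_force: [-0.0, 1.0, -0.3]
finger_gap: 0.0
grip_force: 0.0
position: [540.6, 279.8, 94.9]
contact_force: [0.0, 0.2, -0.2]
position: [540.4, 279.7, 92.9]
contact_force: [-0.2, 0.8, -0.1]
```

```bash
for i in 1 2; do python3 -m handwheel '[[[0,0,0.003],[0,0,0]],[[0,0,0.003],[0,0,0]],[[0,0,0],[0,0,0]]]' | grep -E 'pos|force: \['; done
```

```text
position: [540.6, 279.8, 91.3]
contact_force: [-0.6, -0.7, 2.2]
position: [540.6, 279.8, 89.4]
contact_force: [0.1, -0.3, 2.6]
```

```bash
python3 -m handwheel '[[[0,0,0.003],[0,0,0]],[[0,0,0],[0,0,0]]]' | grep -E 'pos|force: \['
```

```text
position: [540.6, 279.9, 88.4]
contact_force: [0.0, -0.6, 2.8]
```

Spring at about 2.5 N, with travel around 3.6 mm. Continuing in small steps.

```bash
python3 -m handwheel '[[[0,0,0.003],[0,0,0]],[[0,0,0],[0,0,0]]]' | grep -E 'pos|force: \['
```

```text
position: [540.6, 279.8, 87.5]
contact_force: [-0.1, -0.4, 2.0]
```

```bash
python3 -m handwheel '[[[0,0,0.003],[0,0,0]],[[0,0,0],[0,0,0]]]' | grep -E 'pos|force: \['
```

```text
position: [540.6, 279.8, 86.6]
contact_force: [1.3, 1.0, 2.2]
```

```bash
python3 -m handwheel '[[[0,0,0.003],[0,0,0]],[[0,0,0],[0,0,0]]]' | grep -E 'pos|force: \['
```

```text
position: [540.6, 279.8, 85.7]
contact_force: [0.3, 0.3, 3.3]
```

```bash
python3 -m handwheel '[[[0,0,0.003],[0,0,0]],[[0,0,0],[0,0,0]]]' | grep -E 'pos|force: \['
```

```text
position: [540.6, 279.8, 84.8]
contact_force: [0.2, -0.4, 3.7]
```

```bash
python3 -m handwheel '[[[0,0,0.002],[0,0,0]],[[0,0,0],[0,0,0]]]' | grep -E 'pos|force: \['
```

```text
position: [540.6, 279.8, 84.3]
contact_force: [-0.0, -0.0, 1.8]
```

```bash
python3 -m handwheel '[[[0,0,0.003],[0,0,0]],[[0,0,0],[0,0,0]]]' | grep -E 'pos|force: \['
```

```text
position: [540.6, 279.8, 83.3]
contact_force: [0.0, -0.2, 3.0]
```

```bash
python3 -m handwheel '[[[0,0,0.003],[0,0,0]],[[0,0,0],[0,0,0]]]' | grep -E 'pos|force: \['
```

```text
position: [540.6, 279.8, 82.4]
contact_force: [0.5, -0.8, 2.8]
```

```bash
python3 -m handwheel '[[[0,0,0.003],[0,0,0]],[[0,0,0],[0,0,0]]]' | grep -E 'pos|force: \['
```

```text
position: [540.6, 279.8, 81.5]
contact_force: [0.4, -0.8, 3.5]
```

Past 10 mm with no stiffening, so it looks sound. Continuing to home.

```bash
python3 -m handwheel '[[[0,0,0.003],[0,0,0]],[[0,0,0],[0,0,0]]]' | grep -E 'pos|force: \['
```

```text
position: [540.5, 279.8, 80.4]
contact_force: [-0.0, 0.3, 1.3]
```

```bash
python3 -m handwheel '[[[0,0,0.003],[0,0,0]],[[0,0,0],[0,0,0]]]' | grep -E 'pos|force: \['
```

```text
position: [540.5, 279.7, 79.6]
contact_force: [-0.4, -0.2, 1.4]
```

```bash
python3 -m handwheel '[[[0,0,0.003],[0,0,0]],[[0,0,0],[0,0,0]]]' | grep -E 'pos|force: \['
```

```text
position: [540.5, 279.7, 78.9]
contact_force: [0.2, 0.3, 4.1]
```

```bash
python3 -m handwheel '[[[0,0,0.002],[0,0,0]],[[0,0,0],[0,0,0]]]' | grep -E 'pos|force: \['
```

```text
position: [540.5, 279.8, 78.3]
contact_force: [-0.4, 0.5, 4.0]
```

```bash
python3 -m handwheel '[[[0,0,0.002],[0,0,0]],[[0,0,0],[0,0,0]]]' | grep -E 'pos|force: \['
```

```text
position: [540.6, 279.8, 78.1]
contact_force: [-1.1, -0.4, 6.5]
```

Force rose without further travel, so it's at the end stop. I'll lift, open and look.

```bash
python3 -m handwheel '[[[0,0,-0.05],[0,0,0]],[[0,0,-0.1],[0,0,0]],[[0,0,-0.1],[0,0,0]],[[0,0,0],[0,0,0]],[[0,0,0],[0,0,0]]]'
python3 -m handwheel '[[[0,0,0],[0,0,0]],[[0,0,0],[0,0,0]],[[0,0,0],[0,0,0]],[[0,0,0],[0,0,0]]]' 1
python3 - <<'E'
from h import *
import cv2
rows([540,280,47],22)
f=optics.capture("scene")["frame"][:,:,::-1];cv2.imwrite("pics/home.png",cv2.resize(f[140:220,375:445],None,fx=7,fy=7,interpolation=cv2.INTER_CUBIC))
E
```

```text
time: 7.5
position: [540.9, 280.0, 153.8]
tool_rot: [1.754, 2.605, 0.002]
contact_force: [-0.5, -0.2, -0.2]
finger_gap: 0.0
grip_force: 0.0
time: 7.9
position: [540.1, 279.6, 151.9]
tool_rot: [-1.754, -2.605, 0.002]
contact_force: [-0.1, -0.9, -0.1]
finger_gap: 0.677
grip_force: 0.0
pos [540.1 279.6 151.9] tool y dir 22.1 z [-0.001 -0.001 -1.   ] F [-0.1 -0.9 -0.1] gap 0.677 t 7.9
shift units [0.002 0.001 0.35 ]
turn about tool z units 0.001
```

View pics/home.png

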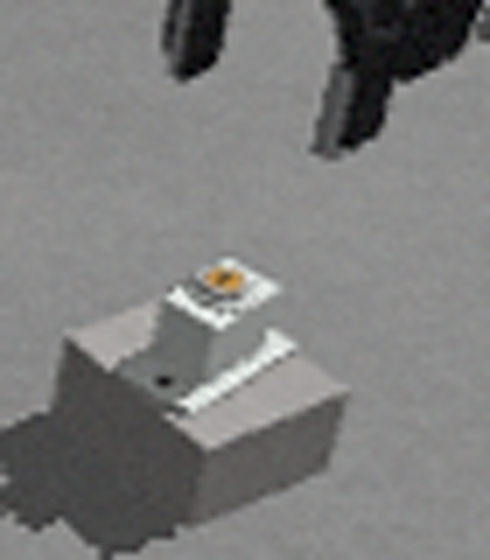

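The plunger stays in, with its top flush at (407,180), so the lock is sound and goes to the rack. Grasping the case.

```bash
python3 -m handwheel '[[[0.002,0,0.1],[0,0,0]],[[0,0,0.1],[0,0,0]],[[0,0,0.08],[0,0,0]],[[0,0,0.05],[0,0,0]],[[0,0,0.02],[0,0,0]],[[0,0,0],[0,0,0]],[[0,0,0],[0,0,0]]]'
python3 -m handwheel '[[[0,0,0],[0,0,0]],[[0,0,0],[0,0,0]],[[0,0,0],[0,0,0]],[[0,0,0],[0,0,0]],[[0,0,0],[0,0,0]],[[0,0,0],[0,0,0]],[[0,0,0],[0,0,0]]]' 0
python3 -c "
from h import *
print(w(S,407,179.7,79))
rows([540,280,110],22)"
```

```text
time: 8.65
position: [541.1, 280.8, 48.7]
tool_rot: [1.755, 2.605, 0.002]
contact_force: [-0.3, 0.5, -0.1]
finger_gap: 0.998
grip_force: 0.0
time: 9.35
position: [540.7, 280.6, 48.3]
tool_rot: [1.755, 2.605, 0.001]
contact_force: [-0.5, -0.5, 5.9]
finger_gap: 0.291
grip_force: 61.0
[538.9 280.9  79. ]
pos [540.7 280.6  48.3] tool y dir 22.1 z [ 0.001  0.    -1.   ] F [-0.5 -0.5  5.9] gap 0.291 t 9.35
shift units [-0.001 -0.003 -0.206]
turn about tool z units 0.001
```

```bash
python3 -m handwheel '[[[0,0,-0.03],[0,0,0]],[[0,0,-0.07],[0,0,0]],[[0,0,-0.1],[0,0,0]],[[0,0,-0.1],[0,0,0]],[[0,0,-0.1],[0,0,0]],[[0,0,0],[0,0,0.133]],[[0,0,0],[0,0,0]],[[0,0,0],[0,0,0]]]'
python3 -c "
from h import *
rows([611.5,-62,165],14)"
```

```text
time: 10.15
position: [539.4, 279.8, 166.8]
tool_rot: [-1.927, -2.48, 0.003]
contact_force: [-0.1, -0.4, -2.7]
finger_gap: 0.296
grip_force: 60.2
pos [539.4 279.8 166.8] tool y dir 14.3 z [-0.002 -0.001 -1.   ] F [-0.1 -0.4 -2.7] gap 0.296 t 10.15
shift units [-1.163 -0.048  0.007]
turn about tool z units 0.005
```

```bash
python3 -m handwheel '[[[-0.1,-0.004,0],[0,0,0.005]],[[-0.14,-0.006,0],[0,0,0]],[[-0.15,-0.006,0],[0,0,0]],[[-0.15,-0.006,0],[0,0,0]],[[-0.15,-0.006,0],[0,0,0]],[[-0.15,-0.006,0],[0,0,0]],[[-0.14,-0.006,0],[0,0,0]],[[-0.1,-0.004,0],[0,0,0]]]'
python3 -m handwheel '[[[-0.08,-0.004,0],[0,0,0]],[[0,0,0],[0,0,0]],[[0,0,0],[0,0,0]],[[0,0,0],[0,0,0]],[[0,0,0],[0,0,0]]]'
python3 - <<'E'
from h import *
import cv2
rows([611.5,-62,88],14)
f=optics.capture("scene")["frame"][:,:,::-1];g=optics.capture("top")["frame"][:,:,::-1]
o=[cv2.resize(f[170:260,250:350],(600,540),interpolation=cv2.INTER_CUBIC)]
cv2.imwrite("pics/above.png",o[0])
E
```

```text
time: 10.95
position: [604.0, -41.7, 166.2]
tool_rot: [-1.938, -2.471, 0.005]
contact_force: [0.4, 0.3, -2.4]
finger_gap: 0.294
grip_force: 60.1
time: 11.45
position: [609.1, -59.2, 167.2]
tool_rot: [-1.934, -2.474, -0.0]
contact_force: [-0.7, -0.7, -2.8]
finger_gap: 0.293
grip_force: 60.1
pos [609.1 -59.2 167.2] tool y dir 14.0 z [-0.001  0.001 -1.   ] F [-0.7 -0.7 -2.8] gap 0.293 t 11.45
shift units [-0.011  0.006  0.264]
turn about tool z units -0.0
```

View pics/above.png

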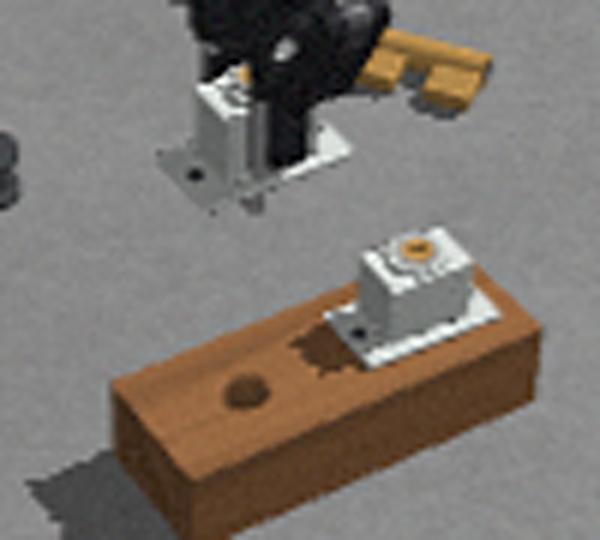

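The lock hangs upright in the grip, bolt tip at scene (292.2,204.7), plate screw mark at (282.5,199.2). The hole mouth is at (291,235.3) and the stock lock's screw mark at (310,225.3).

Run:
```python
from h import *
print("bolt tip",w(S,292.1,204.5,135))
print("mark",w(S,282.5,199.2,163),"stock mark",w(S,310,225.3,46),"stock plunger",w(S,250+418/6,170+248/6,81))
print("left corner",w(S,250+157/6,170+152/6,161),"stock left",w(S,250+326/6,170+316/6,44))
print("right corner",w(S,250+352/6,170+152/6,161),"stock right",w(S,250+500/6,170+312/6,44))
print("hole",w(S,250+247/6,170+392/6,42))
```

```text
bolt tip [608.6 -58.9 135. ]
mark [616.6 -84.1 163. ] stock mark [596.6  -8.   46. ] stock plunger [591.9  17.   81. ]
left corner [597.1 -92.9 161. ] stock left [581.5 -17.3  44. ]
right corner [618.6 -23.8 161. ] stock right [600.3  51.8  44. ]
hole [612.7 -61.5  42. ]
```

```bash
python3 -m handwheel '[[[-0.011,0.007,0.03],[0,0,0]],[[0,0,0.08],[0,0,0]],[[0,0,0.08],[0,0,0]],[[0,0,0.05],[0,0,0]],[[0,0,0.02],[0,0,0]],[[0,0,0],[0,0,0]],[[0,0,0],[0,0,0]],[[0,0,0],[0,0,0]]]'
python3 - <<'E'
from h import *
import cv2
rows([612,-62,50.3],14)
f=optics.capture("scene")["frame"][:,:,::-1]
cv2.imwrite("pics/near.png",cv2.resize(f[190:260,255:345],(720,560),interpolation=cv2.INTER_CUBIC))
E
```

```text
time: 12.35
position: [613.5, -63.8, 90.9]
tool_rot: [1.937, 2.471, 0.002]
contact_force: [-0.1, -1.1, -2.6]
finger_gap: 0.291
grip_force: 60.1
pos [613.5 -63.8  90.9] tool y dir 13.8 z [ 0.002 -0.    -1.   ] F [-0.1 -1.1 -2.6] gap 0.291 t 12.35
shift units [ 0.007 -0.004  0.135]
turn about tool z units -0.003
```

View pics/near.png

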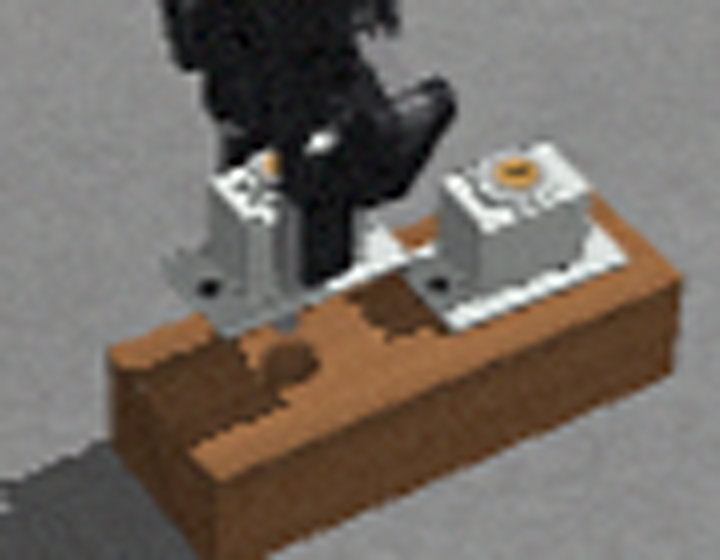

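The bolt tip is at about scene (291,230.5), just above the hole mouth at (291.2,235.2). I'll make a small correction and lower slowly.

```bash
python3 -c "
from h import *
print(w(S,291,230.3,59))"
python3 -m handwheel '[[[0.006,-0.004,0.02],[0,0,0]],[[0,0,0.015],[0,0,0]],[[0,0,0.015],[0,0,0]],[[0,0,0.015],[0,0,0]],[[0,0,0.005],[0,0,0]],[[0,0,0],[0,0,0]],[[0,0,0],[0,0,0]]]'
```

```text
[612.8 -62.1  59. ]
time: 13.1
position: [610.8, -62.3, 68.7]
tool_rot: [-1.938, -2.472, -0.0]
contact_force: [0.5, -0.5, -1.8]
finger_gap: 0.297
grip_force: 60.1
```

```bash
python3 -m handwheel '[[[0,0,0.01],[0,0,0]],[[0,0,0.01],[0,0,0]],[[0,0,0.01],[0,0,0]],[[0,0,0],[0,0,0]],[[0,0,0],[0,0,0]]]'
```

```text
time: 13.6
position: [610.6, -62.2, 59.5]
tool_rot: [-1.938, -2.472, 0.0]
contact_force: [-0.7, -0.2, -2.2]
finger_gap: 0.3
grip_force: 60.1
```

Spigot is in the hole without contact. Lowering the rest.

```bash
python3 -m handwheel '[[[0,0,0.01],[0,0,0]],[[0,0,0.01],[0,0,0]],[[0,0,0.007],[0,0,0]],[[0,0,0.003],[0,0,0]],[[0,0,0],[0,0,0]],[[0,0,0],[0,0,0]]]'
```

```text
time: 14.2
position: [610.8, -62.3, 50.7]
tool_rot: [1.938, 2.472, 0.0]
contact_force: [0.3, 0.5, -2.7]
finger_gap: 0.293
grip_force: 60.1
```

```bash
python3 -m handwheel '[[[0,0,0.003],[0,0,0]],[[0,0,0],[0,0,0]]]' | grep -E 'pos|force: \['
```

```text
position: [611.0, -62.3, 50.3]
contact_force: [-1.3, 0.6, 1.5]
```

```bash
python3 -m handwheel '[[[0,0,0.003],[0,0,0]],[[0,0,0],[0,0,0]]]' | grep -E 'pos|force: \['
```

```text
position: [611.0, -62.3, 50.2]
contact_force: [-4.1, 1.4, 8.2]
```

Contact at the expected seating height. I'll release and retreat straight up.

```bash
python3 -m handwheel '[[[0,0,-0.002],[0,0,0]],[[0,0,0],[0,0,0]],[[0,0,0],[0,0,0]],[[0,0,0],[0,0,0]],[[0,0,0],[0,0,0]],[[0,0,0],[0,0,0]],[[0,0,0],[0,0,0]]]' 0.8
python3 -m handwheel '[[[0,0,-0.05],[0,0,0]],[[0,0,-0.1],[0,0,0]],[[0,0,-0.15],[0,0,0]],[[0,0,-0.15],[0,0,0]],[[0,0,-0.1],[0,0,0]],[[0,0,0],[0,0,0]],[[0,0,0],[0,0,0]]]'
python3 - <<'E'
from h import *
import cv2
f=optics.capture("scene")["frame"][:,:,::-1]
cv2.imwrite("pics/end.png",cv2.resize(f[180:260,255:355],(750,600),interpolation=cv2.INTER_CUBIC))
E
```

```text
time: 15.3
position: [610.7, -62.3, 49.4]
tool_rot: [-1.938, -2.472, 0.0]
contact_force: [-1.1, -0.3, -0.2]
finger_gap: 0.803
grip_force: 0.0
time: 16.0
position: [611.3, -62.3, 216.4]
tool_rot: [1.937, 2.47, 0.003]
contact_force: [-0.1, 0.2, 0.2]
finger_gap: 0.801
grip_force: 0.0
```

View pics/end.png

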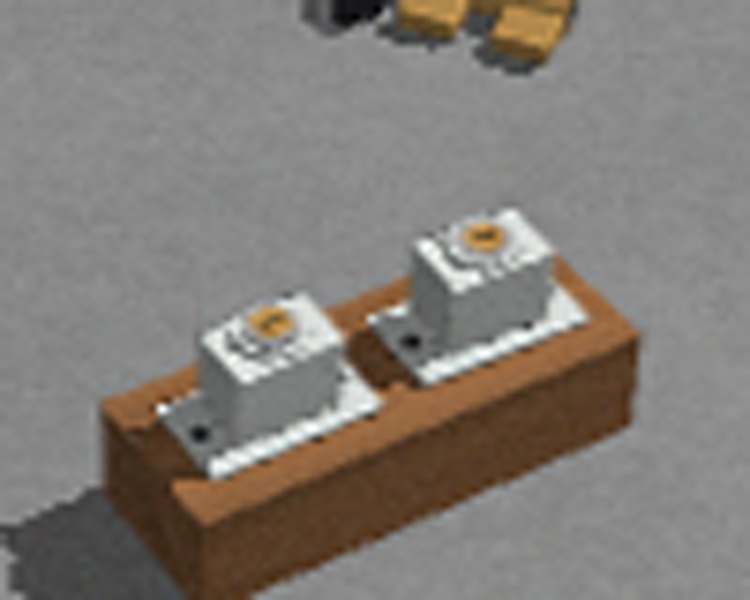

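The lock sits flat in the rack beside its neighbour. Its plunger is home at crop (270,322), and the gripper is clear.

```bash
python3 -c "
from cell import job
print(job.hand_in())"
```

```text
the job is handed in; nothing more can be done
None
```

The lock proved sound: its plunger went home at about 3 N and stayed in, so I seated it upright in the rack's free hole, and the job is handed in (no verdict was returned).

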